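Hold a glued insert disc under load in the hand press

ROBOT

A 7-joint arm with a two-finger parallel gripper is mounted at the origin on a cart in front of the work surface, level with it; the furniture and walls round the work are solid. World frame = base frame: x ahead of the robot, y to its left, z up, the work surface at z = 0. Lengths are in m, angles in rad, forces in N, time in s.
With the tool pointing down it reaches from about 0.35 to 0.9 m from the base axis. Payload 8.1 kg.
Tool frame: the origin (TCP) lies on the centre line of the jaws, within the pads' length; the fingertips stand 17 mm ahead of it and the grasp point (between the pads) lies 2 mm behind it; z points along the fingers, x is the direction in which the jaws open and shut, and the axes are right-handed (so a half turn about z gives the same grasp; the last joint's range is limited). The gripper opens to 92 mm and grips with 3 to 60 N. Pads are 19 mm wide; open, the fingers measure 130 mm over their backs; the gripper's body (75 mm by 190 mm) begins 47 mm behind the grasp point.
Start: joints at [1.069, 0.434, 0.025, 1.573, -0.012, 1.134, -0.075], TCP at [0.243, -0.576, 0.244] pointing down, gripper open.
Joint ranges: [-2.62, 2.62], [-0.44, 2.09], [-1.27, 1.32], [0.08, 2.57], [-1.32, 4.46], [0.12, 2], [-2.74, 2.74]. Speed limits (rad/s): [2.22, 2.22, 3.01, 3.01, 3.14, 3.14, 3.14].

INTERFACE

Orientations are given as a unit quaternion [w, x, y, z].
In Python, from station import arm gives the robot as it stands.
- The arm moves only by the shell command python3 -m pendant 'ROWS'. ROWS is a JSON object of lists of equal length, an entry for each row: "claw": the closure in counts, from 0 (fully open) to 255 (shut); "linear": the shift along the tool's x, y, z in m, a list of three; "rotation": the turn, a rotation vector about the tool's x, y, z in rad, a list of three. In form: {"claw": [claw, ...], "linear": [[dx, dy, dz], ...], "rotation": [[wx, wy, wz], ...]}. A call has 1 to 10 rows; each row shifts and turns the commanded pose from where the row before left it, along the tool's axes as they then stand; what a row does not reach is not made up. A row lasts 1/10 s, in which the tool goes at most 50 mm and 8.59 degrees, less where a joint would pass 70% of its speed; a pose out of reach is approached as far as the arm can. A call is refused whole if a number of a shift passes 0.05 or a number of a turn 0.15, either way. A call with a gripper value outside its range is refused whole. The fingers move at their own pace and stop on an object; the grip force is fixed at half the most. Time passes only in rows, so rows that do not move let the fingers close. It gives the time, the measured TCP pose, the force and the opening at its end, in the units of the state.
- arm.sense(): the state, without advancing time (a new reading comes with each control period).
- arm.camera(name): name is "scene" or "top" or "wrist"; returns the picture (400x640x3 uint8, red, green, blue); there is no depth.
- arm.get_calibration(name): a dict with "camera_matrix" (3x3 intrinsics, pixels), "R" (3x3) and "t" (3): a world point X has camera coordinates R X + t; the wrist camera has in their place "mount" (4x4, takes a point from camera to tool coordinates, whose origin is the TCP and whose axes are the tool frame's). Camera axes: x right, y down, z forward; pixel columns grow to the right and rows downward; lengths in m; the calibration is good to about 2 mm. A picture is of the moment at which its call begins: read the wrist's pose just before it. get_calibration takes no time and is no camera call.
- arm.job_done(): hands the job in, once; it reports no verdict.
The state is a dict: "time_s": time; "joint_positions": joint angles; "joint_vel": joint speeds; "tau": joint torques, N m; "ee_pos": TCP position; "ee_rot": TCP orientation; "wrist_force": force on the tool from outside, world axes, zero at the start; "moment": the same for the moment, N m; "gripper_width": opening from 0.0 (shut) to 1.0 (fully open).
Only numpy, scipy, OpenCV 4.12 (cv2) and the standard library are available. Lean on these libraries where they do the work, as an engineer would, in place of code of your own. Each camera call takes 0.05 s, during which the arm holds its last target. There are 200 camera calls.

TASK

The bushes have just been glued into the blue insert disc. Lay the disc flat, bushes up, in the round nest of the hand press's shuttle, let go of it, slide the shuttle fully home under the ram, then pull the lever down until the load pointer on the ram stands between the two long marks (about 24 N) and finish holding the lever there while the glue grabs; do not overload the disc, and leave the small tin, the dropper bottle and the tweezers where they are.

Things in the scene. Friction and masses are not known exactly. Their poses are not given: they have to be found in the camera images.
- insert_disc: Blue anodised round disc, 43 mm diameter, 12 mm high over its bushes (four small white rings and one in the centre of its top face; the press foot bears on it 11 mm above its underside), lying flat, loose on the worktop, about 60 g. Origin: centre of its underside; z up through the top face. Pick it by the rim, e.g. with the fingertips over the upper half of its height. It and the small tin may have changed places.
- press: Grey hand press (C-frame), fixed to the worktop, 250 mm high. Origin: on the worktop, straight below the ram. Its x axis points from the press's open front to its column at the back, its y axis to the left along the shuttle rail, z up; the whole press may be turned by some 0.2 rad. The head is 64 mm wide (y -32 to 32 mm), from x = -48 mm back to the column, from 145 to 250 mm above the worktop; the ram's square top reaches 275 mm. The rail reaches to y = +260 mm.
- press_shuttle (a joint): Travel of the shuttle along the press's y axis, m: 0 = fully home against its stop, nest under the ram; 0.125 = fully out to the left, where the nest is loaded clear of the head. It starts nearly fully out, slides with about 1.5 N of friction and stays where it is left.
- nest (a point): Centre of the nest floor on the shuttle (moves with it), 42.5 mm above the worktop. The nest is a round recess 45.5 mm wide and 4 mm deep with a small chamfer, in a square steel block 58 by 60 mm whose top is 46.5 mm above the worktop; the seated disc lies flat on the floor and stands 7 to 8 mm proud of the block.
- shuttle_knob (a point): Middle of the upright grip of the shuttle's dark steel knob (19 mm diameter, top 69.5 mm above the worktop, cylindrical from 49 to 66 mm; shuttle plate below it at 36.5 mm), on the shuttle 108 mm to the left (+y of the press) of the nest centre. Pinch it from above and push towards the ram; with the shuttle home it stands 108 mm left of the ram's centre line.
- press_hinge (a point): Point on the lever's hinge axis in the plane in which the lever swings: 28 mm behind, 60 mm to the right of the press's origin, 200 mm above the worktop. The axis runs along the press's y axis.
- lever_ball (a point): Centre of the black ball (30 mm diameter) at the lever's end, 165 mm from the hinge. The lever is a 12 mm bar that points to the press's front (-x) and at rest 0.60 rad above level, so the ball is at first about 293 mm above the worktop. It may be pinched from above across its sides (along the press's y axis), where it can turn between the fingers, or pushed down from above.
- press_lever (a joint): Angle of the lever, rad: 0 = up at rest, grows as the ball is pulled down (0.60 = level), stop at 1.2. It drives the ram straight down 24 mm per rad and springs back up when let go. With the disc in place the foot meets the disc at about 0.42; the pointer is between the long marks from about 0.84 to 0.99 (middle 0.92, ball then about 149 mm above the worktop, some 7 N down on the ball); above about 1.10 the disc is overloaded.
- press_foot (a joint): How far the sprung foot has been pushed up into the ram, m: 0 = free; 2 N of load on the disc per mm. The load pointer moves with the foot up a scale on the front of the ram: the two long marks are at 0.010 and 0.014 (20 and 28 N); over 0.0165 (33 N) the disc is overloaded.
- foot_face (a point): Centre of the underside of the press foot, a round steel pad 34 mm wide on a sprung stem below the ram; at rest 63.5 mm above the worktop; it goes down 10 mm before it bears on a seated disc.
- small_tin: Round aluminium tin with push lid, 38 mm diameter, 13 mm high, loose on the worktop, not to be disturbed. Origin: centre of its underside.
- adhesive_bottle: Amber dropper bottle with black top, 31 mm diameter, 94 mm high, loose, standing, not to be disturbed. Origin: centre of its underside.
- bench_tweezers: Steel tweezers lying on the worktop, 118 mm long, 14 mm wide, 8 mm high, loose, not to be disturbed. Origin: centre of the underside.
There are look-alikes about, which are no part of the job. What is shaped like the insert_disc but green is not meant.

How it is judged:
By the outcome, as a careful person would: the job done as asked, in the order asked, and still so for the second after the job is handed in, while the arm keeps its last pose, push and grip.
It also fails if it takes over 64 s, if anything falls off the work surface, if the arm or the gripper's body presses on something with over 40 N, if the wrist force passes 120 N, or if a joint passes its speed limit or range.

## Working session

There is one attempt and no reset: what is moved stays moved. The work goes in short steps, Python scripts to look and compute and a shell command to move; the robot and the scene stay as the last step left them, time stands still between calls to the robot, and variables do not carry over. Pictures are saved under pics/ and viewed, about 8 in all and at most 12, crops included, and the job is handed in when it is done.

```bash
ls; mkdir -p pics
python3 - <<'E'
from station import arm
import cv2,numpy as np
s=arm.sense();print(s)
for n in("scene","top"):
    cv2.imwrite(f"pics/{n}0.png",arm.camera(n)[:,:,::-1]);c=arm.get_calibration(n);print(n,c)
print(arm.get_calibration("wrist"))
E
```

```text
pics
{'time_s': 0.0, 'joint_positions': array([ 1.06938527,  0.43523603,  0.0249719 ,  1.5741303 , -0.01158619,
        1.13400517, -0.0750804 ]), 'joint_vel': array([ 0.00089281, -0.00043335,  0.00101732, -0.00228872,  0.00013586,
       -0.00042032, -0.0001319 ]), 'tau': array([-6.38144957e-04, -6.67847300e+01,  9.84682515e-01, -3.14461541e+01,
       -6.05509174e-02,  4.26724227e-02,  1.49409348e-04]), 'ee_pos': array([ 0.24244932, -0.57550898,  0.24292401]), 'ee_rot': array([-3.83058567e-04,  8.33151172e-01, -5.53044716e-01, -7.21683765e-04]), 'wrist_force': array([-0.23372969,  0.18620662, -0.03804599]), 'moment': array([0.01998755, 0.02985719, 0.07867209]), 'gripper_width': 1.003526415539454}
scene {'camera_matrix': array([[373.77484436,   0.        , 318.65820808],
       [  0.        , 373.77484436, 198.85463433],
       [  0.        ,   0.        ,   1.        ]]), 'R': array([[-0.58513742, -0.81073117,  0.01814279],
       [-0.56313341,  0.39013408, -0.72847523],
       [ 0.58351946, -0.43647493, -0.68483186]]), 't': array([0.32086442, 0.39520738, 0.68432008])}
top {'camera
[... 189 characters left out ...]
, -0.99996645, -0.0057029 ],
       [-0.99421217, -0.00523409, -0.10730688],
       [ 0.10727343,  0.00630085, -0.99420959]]), 't': array([0.04089898, 0.53149284, 1.41076464])}
{'camera_matrix': array([[295.81243915,   0.        , 316.59096081],
       [  0.        , 295.81243915, 199.05737049],
       [  0.        ,   0.        ,   1.        ]]), 'mount': array([[ 9.99999719e-01,  7.48726730e-04,  4.19195570e-05,
         4.67700695e-04],
       [-7.34259154e-04,  9.66255160e-01,  2.57585765e-01,
        -6.89658142e-02],
       [ 1.52356359e-04, -2.57585724e-01,  9.66255438e-01,
        -1.41966790e-01],
       [ 0.00000000e+00,  0.00000000e+00,  0.00000000e+00,
         1.00000000e+00]])}
```

View pics/scene0.png

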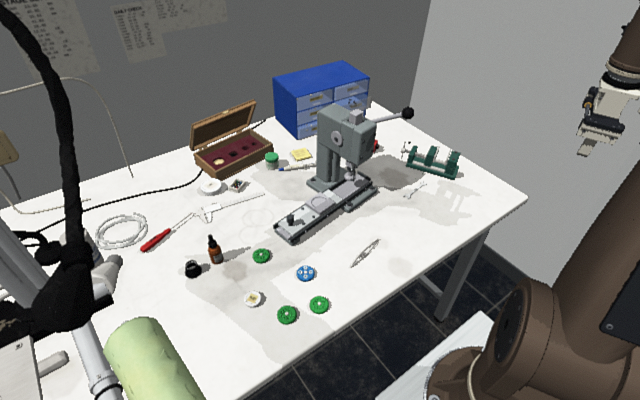

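View pics/top0.png

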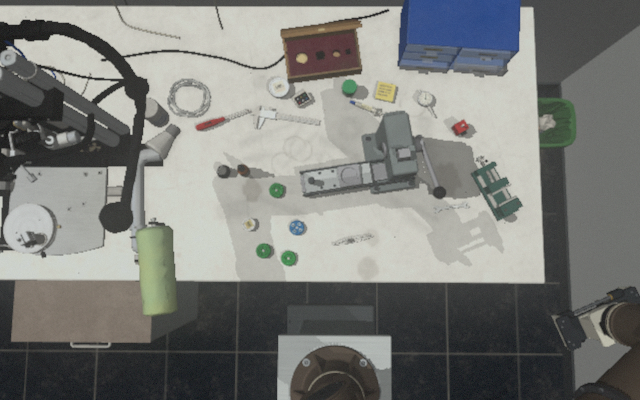

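The scene view shows the blue disc at (306,273), green look-alikes around it, and the press behind with its shuttle out to the left. In the top view the disc is at (297,228), the knob at about (313,182), the lever ball at (439,192) and the tweezers at (352,239). I'll enlarge the top view to get finer positions.

```bash
cat > h.py <<'E'
import numpy as np,cv2
from station import arm
from scipy.spatial.transform import Rotation as R
def cam(n,s=None):
    c=arm.get_calibration(n);K=c["camera_matrix"]
    if n!="wrist": return K,c["R"],c["t"]
    s=s or arm.sense();q=s["ee_rot"];T=np.eye(4);T[:3,:3]=R.from_quat(q,scalar_first=True).as_matrix();T[:3,3]=s["ee_pos"]
    M=np.linalg.inv(T@c["mount"]);return K,M[:3,:3],M[:3,3]
def ray(C,u,v,z):
    K,Rm,t=C;o=-Rm.T@t;d=Rm.T@np.linalg.solve(K,[u,v,1.]);return o+d*(z-o[2])/d[2]
def proj(C,X):
    K,Rm,t=C;p=K@(Rm@np.asarray(X)+t);return p[:2]/p[2]
E
python3 - <<'E'
from h import *
im=cv2.imread("pics/top0.png");C=cam("top")
cv2.imwrite("pics/topc.png",cv2.resize(im[105:255,280:460],None,fx=4.4,fy=4,interpolation=cv2.INTER_CUBIC) if 0 else cv2.resize(im[110:250,285:455],None,fx=4,fy=4,interpolation=cv2.INTER_CUBIC))
for n,bx in(("top",(280,215,315,242)),("scene",(290,260,320,286))):
    im=cv2.imread(f"pics/{n}0.png");x0,y0,x1,y1=bx;p=cv2.cvtColor(im[y0:y1,x0:x1],cv2.COLOR_BGR2HSV)
    m=((p[...,0]>95)&(p[...,0]<125)&(p[...,1]>110)).astype(np.uint8)
    h=cv2.convexHull(np.argwhere(m)[:,::-1].astype(np.int32));mm=cv2.moments(h);u,v=mm["m10"]/mm["m00"]+x0,mm["m01"]/mm["m00"]+y0
    print(n,u,v,m.sum(),ray(cam(n),u,v,.009))
for n,px in (("knob",(313,182,.0695)),("ball",(439,192,.293)),("tw1",(335,241,0)),("tw2",(371,236,0))):print(n,ray(C,*px))
E
```

```text
top 296.2323651452282 227.35408022130014 54 [0.45142941 0.10846643 0.009     ]
scene 305.0682839173405 273.1581311769991 129 [0.45125621 0.11034522 0.009     ]
knob [0.57438908 0.06020144 0.0695    ]
ball [ 0.52069187 -0.23643848  0.293     ]
tw1 [ 0.41327537 -0.00303344  0.        ]
tw2 [ 0.42821623 -0.10659531  0.        ]
```

View pics/topc.png

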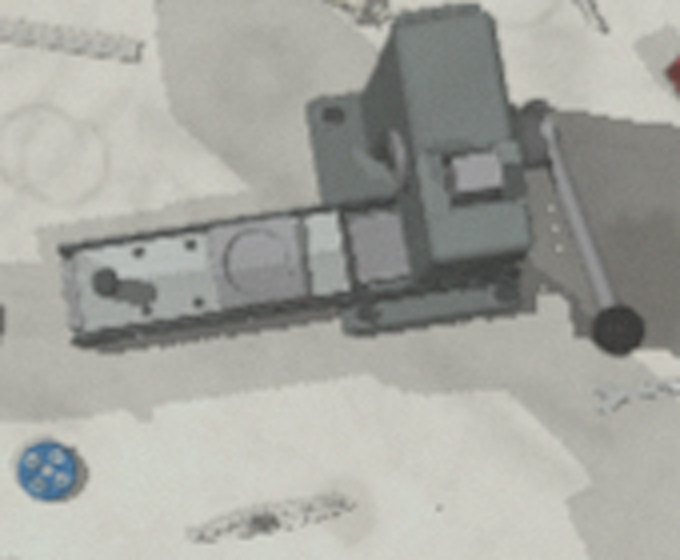

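The enlarged view (4x, offset 285,110) gives these full-image positions: knob top (311.5,180.8), nest (349.5,175), ram top (404.5,153.5), ball (439.5,192.5) and disc about (297.5,227.5). Now I'll fit the press pose.

Run:
```python
from h import *
from scipy.optimize import least_squares
C=cam("top")
o=[(311.5,180.8),(349.5,175),(404.5,153.5),(439.5,192.5)]
def W(p,P):
    c,s=np.cos(p[2]),np.sin(p[2]);return np.array([p[0]+c*P[0]-s*P[1],p[1]+s*P[0]+c*P[1],P[2]])
def pts(p):return [(0,p[3]+.108,.0695),(0,p[3],.0465),(0,0,.275),(-.1082,-.06,.293)]
f=lambda p:np.ravel([proj(C,W(p,P))-q for P,q in zip(pts(p),o)])
r=least_squares(f,[.6,-.1,0,.12],x_scale=[.01,.01,.01,.01]);print(r.x,r.fun.round(2))
for P in pts(r.x):print(W(r.x,P))
for q in (-1,1):
  print(proj(C,W(r.x,(q*.03,r.x[3]+.03,.0465))))
print(ray(C,297.5,227.5,.011))
s=arm.sense();M=R.from_quat(s["ee_rot"],scalar_first=True).as_matrix();print(M)
d=np.array([.451,.1095,.20])-s["ee_pos"];print("toolshift",M.T@d)
```

```text
[ 0.61594654 -0.16050864  0.16526926  0.11983428] [ 0.06 -0.26  0.    0.67 -0.02 -0.53 -0.03  0.19]
[0.57846372 0.0642212  0.0695    ]
[ 0.59623165 -0.0423072   0.0465    ]
[ 0.61594654 -0.16050864  0.275     ]
[ 0.51909194 -0.23749192  0.293     ]
[340.75012557 187.75061555]
[337.2859455 166.9836173]
[0.45092906 0.1047289  0.011     ]
[[ 3.88230264e-01 -9.21562164e-01 -6.63676374e-04]
 [-9.21561343e-01 -3.88230809e-01  1.23702689e-03]
 [-1.39765680e-03  1.31367213e-04 -9.99999015e-01]]
toolshift [-0.55031732 -0.45813949  0.04375648]
```

```bash
cat >> h.py <<'E'
def plan(p,yaw,N,q=None,p0=None):
    "tool-frame rows to TCP p, tool pointing down, tool x at yaw (mod pi)"
    s=arm.sense();A=R.from_quat(s["ee_rot"],scalar_first=True)
    x=A.as_matrix()[:,0];y0=np.arctan2(x[1],x[0]);yaw=yaw+np.pi*np.round((y0-yaw)/np.pi)
    B=R.from_matrix([[np.cos(yaw),np.sin(yaw),0],[np.sin(yaw),-np.cos(yaw),0],[0,0,-1]])
    w=(A.inv()*B).as_rotvec()/N;S=sum((R.from_rotvec(w*k).as_matrix() for k in range(N)),np.zeros((3,3)))
    d=np.linalg.solve(S,A.inv().apply(np.asarray(p)-s["ee_pos"]))
    print("d",d.round(5),"w",w.round(5),"N",N)
PX,PY,PW,PS=.61595,-.16051,.1653,.1198
def W(x,y,z):return np.array([PX+np.cos(PW)*x-np.sin(PW)*y,PY+np.sin(PW)*x+np.cos(PW)*y,z])
E
python3 -m pendant '{"claw":[0,0,0,0,0,40,83,83],"linear":[[-0.02,0,-0.02],[-0.03,0,-0.03],[-0.03,0,-0.03],[-0.03,0,-0.03],[-0.03,0,-0.03],[-0.02,0,-0.02],[0,0,0],[0,0,0]],"rotation":[[0,0,0],[0,0,0],[0,0,0],[0,0,0],[0,0,0],[0,0,0],[0,0,0],[0,0,0]]}'
python3 -c "
from h import *
plan([.451,.1085,.40],PW,16);plan([.451,.1085,.40],PW,20)"
```

```text
time_s: 0.9
ee_pos: [0.1806, -0.4286, 0.4037]
ee_rot: [0.0, 0.833, -0.553, 0.0]
wrist_force: [-1.1, 0.2, -0.6]
gripper_width: 0.791
d [-0.00319 -0.0404   0.00023] w [ 3.000e-05 -5.000e-05 -8.358e-02] N 16
d [-0.00228 -0.03234  0.00018] w [ 3.000e-05 -4.000e-05 -6.687e-02] N 20
```

```bash
python3 -m pendant '{"claw":[83,83,83,83,83,83,83,83,83,83],"linear":[[-0.0023,-0.0323,0],[-0.0023,-0.0323,0],[-0.0023,-0.0323,0],[-0.0023,-0.0323,0],[-0.0023,-0.0323,0],[-0.0023,-0.0323,0],[-0.0023,-0.0323,0],[-0.0023,-0.0323,0],[-0.0023,-0.0323,0],[-0.0023,-0.0323,0]],"rotation":[[0,0,-0.067],[0,0,-0.067],[0,0,-0.067],[0,0,-0.067],[0,0,-0.067],[0,0,-0.067],[0,0,-0.067],[0,0,-0.067],[0,0,-0.067],[0,0,-0.067]]}' && python3 -m pendant '{"claw":[83,83,83,83,83,83,83,83,83,83],"linear":[[-0.0023,-0.0323,0],[-0.0023,-0.0323,0],[-0.0023,-0.0323,0],[-0.0023,-0.0323,0],[-0.0023,-0.0323,0],[-0.0023,-0.0323,0],[-0.0023,-0.0323,0],[-0.0023,-0.0323,0],[-0.0023,-0.0323,0],[-0.0023,-0.0323,0]],"rotation":[[0,0,-0.067],[0,0,-0.067],[0,0,-0.067],[0,0,-0.067],[0,0,-0.067],[0,0,-0.067],[0,0,-0.067],[0,0,-0.067],[0,0,-0.067],[0,0,-0.067]]}'
python3 -m pendant '{"claw":[83,83,83,83,83,83,83],"linear":[[0,0,0.04],[0,0,0.04],[0,0,0.04],[0,0,0.04],[0,0,0.04],[0,0,0.04],[0,0,0]],"rotation":[[0,0,0],[0,0,0],[0,0,0],[0,0,0],[0,0,0],[0,0,0],[0,0,0]]}'
python3 - <<'E'
from h import *
s=arm.sense();im=arm.camera("wrist")[:,:,::-1].copy();cv2.imwrite("pics/w1.png",im)
C=cam("wrist",s);print(proj(C,[.451,.1085,.011]))
h=cv2.cvtColor(im,cv2.COLOR_BGR2HSV);m=((h[...,0]>95)&(h[...,0]<125)&(h[...,1]>110)).astype(np.uint8)
n,l,st,c=cv2.connectedComponentsWithStats(m)
for i in range(1,n):
    if st[i,4]>60:
        mm=cv2.moments(cv2.convexHull(np.argwhere(l==i)[:,::-1].astype(np.int32)));u,v=mm["m10"]/mm["m00"],mm["m01"]/mm["m00"];print(st[i],u,v,ray(C,u,v,.009))
E
```

```text
time_s: 1.9
ee_pos: [0.4095, -0.2062, 0.4018]
ee_rot: [-0.001, 0.969, -0.247, -0.001]
wrist_force: [0.8, -0.2, 0.1]
gripper_width: 0.676
time_s: 2.9
ee_pos: [0.4498, 0.1093, 0.4019]
ee_rot: [-0.001, 0.996, 0.085, -0.001]
wrist_force: [0.9, -0.3, 0.0]
gripper_width: 0.676
time_s: 3.6
ee_pos: [0.446, 0.1069, 0.1583]
ee_rot: [0.0, 0.996, 0.084, -0.005]
wrist_force: [-0.1, -0.7, 0.7]
gripper_width: 0.674
[323.3319632  190.32528233]
[305 169  42  41 949] 325.13722497774387 188.9444232481241 [0.45265006 0.10976273 0.009     ]
```

View pics/w1.png

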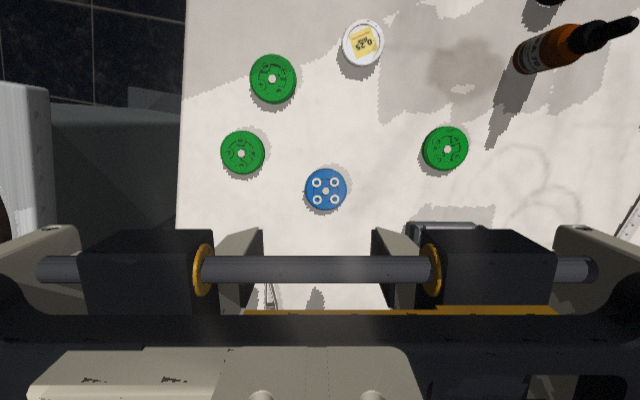

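The wrist view shows the blue disc at (325,189), with its bushes up. The nearest green disc is at (242,153), far enough away for the part-open fingers. I'll measure the descent next.

```bash
python3 -c "
from h import *
plan([.4523,.1098,.0228],PW,5)"
```

```text
d [ 0.00111 -0.00022  0.02767] w [-0.00018  0.00145  0.00066] N 5
```

```bash
python3 -m pendant '{"claw":[83,83,83,83,83,83,83],"linear":[[0.0011,-0.0002,0.0277],[0.0011,-0.0002,0.0277],[0.0011,-0.0002,0.0277],[0.0011,-0.0002,0.0277],[0.0011,-0.0002,0.0187],[0,0,0],[0,0,0]],"rotation":[[0,0.0014,0],[0,0.0014,0],[0,0.0014,0],[0,0.0014,0],[0,0.0014,0],[0,0,0],[0,0,0]]}'
python3 -c "
from h import *
plan([.4523,.1098,.0228],PW,1)"
```

```text
time_s: 4.35
ee_pos: [0.4563, 0.1107, 0.0355]
ee_rot: [-0.0, 0.996, 0.084, 0.004]
wrist_force: [0.1, -0.2, -0.3]
gripper_width: 0.677
d [-0.00416  0.00019  0.01268] w [-0.00017 -0.00834  0.00253] N 1
```

```bash
python3 -m pendant '{"claw":[83,83],"linear":[[0,0,0],[0,0,0]],"rotation":[[0,0,0],[0,0,0]]}'
python3 -c "
from h import *
plan([.4523,.1098,.0228],PW,1)"
```

```text
time_s: 4.55
ee_pos: [0.4561, 0.1104, 0.0355]
ee_rot: [-0.0, 0.996, 0.084, 0.005]
wrist_force: [-0.6, -0.6, 0.1]
gripper_width: 0.676
d [-3.940e-03 -7.000e-05  1.271e-02] w [-4.00e-05 -9.26e-03  2.21e-03] N 1
```

```bash
python3 -m pendant '{"claw":[83,83,83,83,83],"linear":[[-0.002,0,0.004],[-0.002,0,0.004],[0,0,0.0047],[0,0,0],[0,0,0]],"rotation":[[0,-0.0045,0.001],[0,-0.0045,0.001],[0,0,0],[0,0,0],[0,0,0]]}'
python3 -m pendant '{"claw":[120,140,160,180,200,220,220,220],"linear":[[0,0,0],[0,0,0],[0,0,0],[0,0,0],[0,0,0],[0,0,0],[0,0,0],[0,0,0]],"rotation":[[0,0,0],[0,0,0],[0,0,0],[0,0,0],[0,0,0],[0,0,0],[0,0,0],[0,0,0]]}'
```

```text
time_s: 5.05
ee_pos: [0.451, 0.1095, 0.0213]
ee_rot: [0.0, 0.997, 0.083, -0.001]
wrist_force: [0.3, 0.9, -0.3]
gripper_width: 0.678
time_s: 5.85
ee_pos: [0.4513, 0.1096, 0.0216]
ee_rot: [0.0, 0.997, 0.083, -0.001]
wrist_force: [1.1, -0.2, 0.5]
gripper_width: 0.426
```

```bash
python3 -m pendant '{"claw":[220,220,220,220,220,220,220],"linear":[[0,0,-0.01],[0,0,-0.02],[0,0,-0.03],[0,0,-0.03],[0,0,-0.02],[0,0,0],[0,0,0]],"rotation":[[0,0,0],[0,0,0],[0,0,0],[0,0,0],[0,0,0],[0,0,0],[0,0,0]]}'
python3 - <<'E'
from h import *
im=arm.camera("wrist")[:,:,::-1].copy();cv2.imwrite("pics/w2.png",cv2.resize(im[200:,170:470],None,fx=2,fy=2))
plan(W(0,PS,.14),PW,6)
E
```

```text
time_s: 6.55
ee_pos: [0.4514, 0.1094, 0.1319]
ee_rot: [0.0, 0.997, 0.083, -0.001]
wrist_force: [-0.7, -1.3, -0.6]
gripper_width: 0.424
d [ 0.01972  0.0289  -0.0015 ] w [6.0e-05 4.4e-04 7.0e-05] N 6
```

View pics/w2.png

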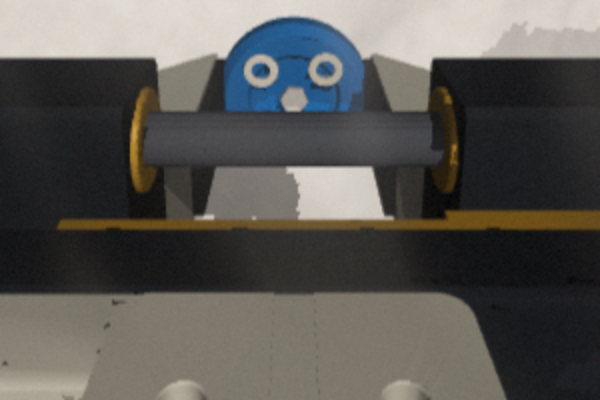

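The disc is held, with its centre bush at about (317,249.5) in the full image. I'll check how far it sits off-centre in the jaws.

Run:
```python
from h import *
s=arm.sense();C=cam("wrist",s);top=s["ee_pos"][2]-.0216+.0115
X=ray(C,317,249.5,top);A=R.from_quat(s["ee_rot"],scalar_first=True)
print(A.inv().apply(X-s["ee_pos"]), proj(C,A.apply([0,0,.010])+s["ee_pos"]))
# rim top apex and outer-bush pair check
for u,v in((317,208),(300.5,235),(332.5,235),(282,245),(351,245)):print(A.inv().apply(ray(C,u,v,top-.001)-s["ee_pos"]))
```

```text
[0.0002341  0.00098846 0.0100998 ] [316.58127671 247.9362676 ]
[ 0.00020957 -0.02284717  0.01109067]
[-0.00890627 -0.00723955  0.01112087]
[ 0.00880343 -0.00727041  0.01107389]
[-0.01932536 -0.00124357  0.01115082]
[ 0.01922073 -0.00131453  0.01104855]
```

The disc is centred in the jaws to about 1 mm. I'll move next to the nest and look before lowering.

```bash
python3 -c "
from h import *
plan(W(0,PS-.02,.15),PW,6)"
```

```text
d [ 0.01972  0.03223 -0.00316] w [6.0e-05 4.4e-04 7.0e-05] N 6
```

```bash
python3 -m pendant '{"claw":[220,220,220,220,220,220,220,220,220,220],"linear":[[0.01,0.016,-0.002],[0.0197,0.0322,-0.003],[0.0197,0.0322,-0.003],[0.0197,0.0322,-0.003],[0.0197,0.0322,-0.003],[0.0197,0.0322,-0.003],[0.01,0.016,-0.002],[0,0,0],[0,0,0],[0,0,0]],"rotation":[[0,0,0],[0,0,0],[0,0,0],[0,0,0],[0,0,0],[0,0,0],[0,0,0],[0,0,0],[0,0,0],[0,0,0]]}'
python3 - <<'E'
from h import *
s=arm.sense();im=arm.camera("wrist")[:,:,::-1].copy();C=cam("wrist",s)
cv2.imwrite("pics/w3.png",cv2.resize(im[60:310,190:450],None,fx=2.4,fy=2.4,interpolation=cv2.INTER_CUBIC))
print(s["ee_pos"],s["ee_rot"],proj(C,W(0,PS,.0465)),proj(C,W(0,PS+.108,.0695)))
E
```

```text
time_s: 7.6
ee_pos: [0.5991, -0.0598, 0.1495]
ee_rot: [-0.0, 0.996, 0.084, -0.002]
wrist_force: [-0.3, 0.1, -1.2]
gripper_width: 0.425
[ 0.59907616 -0.05975131  0.14947043] [-3.38706581e-04  9.96480957e-01  8.37972640e-02 -1.89904531e-03] [317.16947629 182.82640545] [317.70775542  33.04507144]
```

View pics/w3.png

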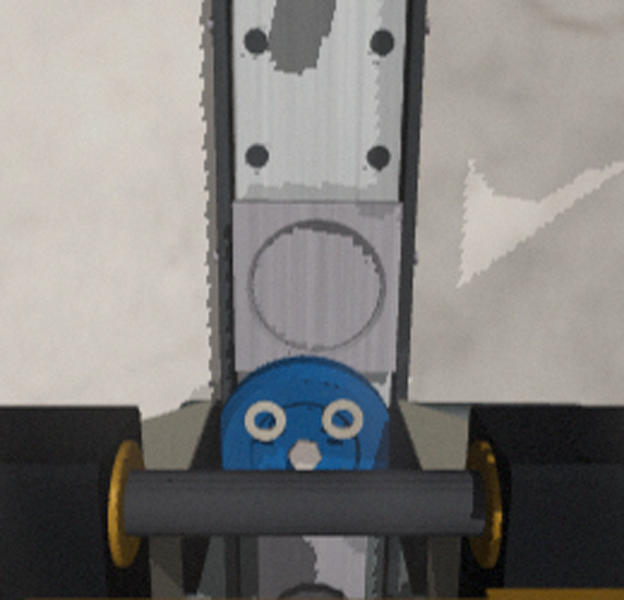

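Run:
```python
from h import *
s=arm.sense();C=cam("wrist",s);A=R.from_quat(s["ee_rot"],scalar_first=True)
im=cv2.imread("pics/w3.png")
f=lambda u,v:(u/2.4+190,v/2.4+60)
T=lambda u,v,z:A.inv().apply(ray(C,*f(u,v),z)-s["ee_pos"])
top=s["ee_pos"][2]-.0216
print("nest c",ray(C,*f(317,285),.0465),T(317,285,.0465), "fit",W(0,PS,.0465))
for p in((248,285),(386,285),(317,219),(317,350)):print(T(*p,.0465))
print("block",[T(*p,.0465) for p in((233,201),(403,203),(235,371),(397,371))])
print("bushes",T(305,456,top+.012),T(265,420,top+.012),T(343,418,top+.012),"apex",T(305,357,top),"sides",T(222,425,top+.009),T(389,425,top+.009))
```

```text
nest c [ 0.59991128 -0.03826984  0.0465    ] [ 0.00462807 -0.0209876   0.10324543] fit [ 0.59623712 -0.04234299  0.0465    ]
[-0.0195992  -0.02095492  0.10332536]
[ 0.02884022 -0.02102026  0.10316555]
[ 0.00450156 -0.04397265  0.10326212]
[0.00475881 0.0027662  0.10322819]
block [array([-0.02414402, -0.05002562,  0.10336093]), array([ 0.03376418, -0.0494105 ,  0.1031694 ]), array([-0.02493157,  0.01074334,  0.10332052]), array([0.03378927, 0.01064016, 0.10312681])]
bushes [0.00027772 0.00105898 0.00959839] [-0.00886819 -0.00783672  0.00963487] [ 0.00893565 -0.00836022  0.00957648] apex [ 0.00027509 -0.01924828  0.02161284] sides [-0.01909737 -0.0053655   0.01266689] [ 0.01986607 -0.0054445   0.01253837]
```

```bash
python3 -m pendant '{"claw":[220,220,220,220,220,220,220],"linear":[[0.0022,-0.011,0.01],[0.0022,-0.0105,0.02],[0,0,0.02],[0,0,0.0185],[0,0,0.005],[0,0,0],[0,0,0]],"rotation":[[0,0.002,0],[0,0.002,0],[0,0,0],[0,0,0],[0,0,0],[0,0,0],[0,0,0]]}'
python3 - <<'E'
from h import *
s=arm.sense();im=arm.camera("wrist")[:,:,::-1].copy();C=cam("wrist",s)
cv2.imwrite("pics/w4.png",cv2.resize(im[130:280,220:420],None,fx=4,fy=4,interpolation=cv2.INTER_CUBIC))
print(s["ee_pos"],s["ee_rot"])
E
```

```text
time_s: 8.35
ee_pos: [0.6014, -0.0386, 0.0774]
ee_rot: [-0.0, 0.997, 0.083, 0.001]
wrist_force: [0.7, 0.3, -0.4]
gripper_width: 0.428
[ 0.60138268 -0.03862087  0.07741436] [-1.47118247e-04  9.96536223e-01  8.31472931e-02  1.43619511e-03]
```

View pics/w4.png

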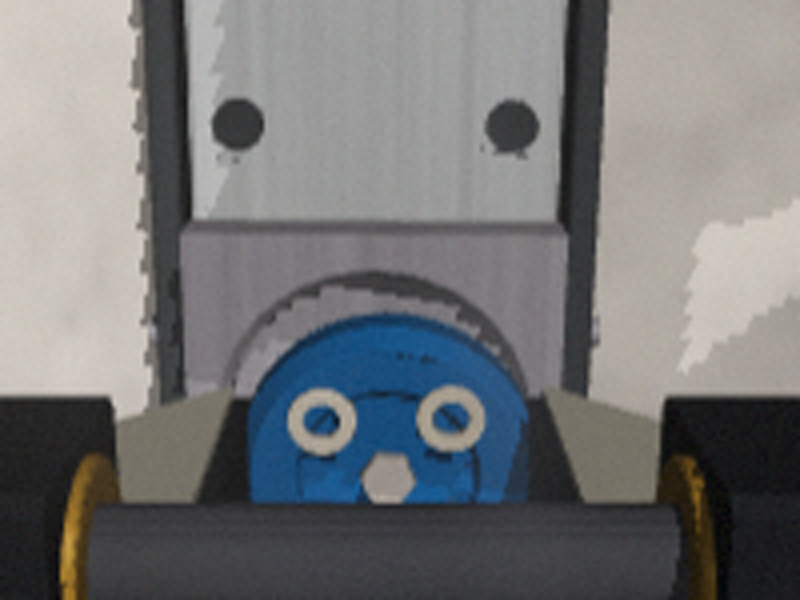

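The disc hovers over the nest, with the nest rim's far edge at crop (376,270) and the disc's lower rim at (388,313). Converting these to tool coordinates.

Run:
```python
from h import *
s=arm.sense();C=cam("wrist",s);A=R.from_quat(s["ee_rot"],scalar_first=True)
f=lambda u,v:(u/4+220,v/4+130)
T=lambda u,v,z:A.inv().apply(ray(C,*f(u,v),z)-s["ee_pos"])[:2].round(4)
top=s["ee_pos"][2]-.0216;print("under",top)
print("nestrim",T(376,270,.0465),T(229,385,.0465),T(525,385,.0465),"block",T(180,224,.0465),T(569,222,.0465))
print("disc",T(388,480,top+.012),T(322,422,top+.012),T(452,419,top+.012),"apex low",T(388,313,top))
```

```text
under 0.05609161516063358
nestrim [-0.0016 -0.0235] [-0.0244 -0.005 ] [ 0.0215 -0.005 ] block [-0.0309 -0.0306] [ 0.0273 -0.0309]
disc [0.0002 0.0011] [-0.0088 -0.0076] [ 0.009 -0.008] apex low [ 0.0002 -0.0196]
```

```bash
python3 -m pendant '{"claw":[220,220,220,220,220,220],"linear":[[-0.001,-0.001,0.003],[-0.001,-0.001,0.003],[0,0,0.002],[0,0,0],[0,0,0],[0,0,0]],"rotation":[[0,-0.0015,0],[0,-0.0015,0],[0,0,0],[0,0,0],[0,0,0],[0,0,0]]}'
python3 - <<'E'
from h import *
s=arm.sense();im=arm.camera("wrist")[:,:,::-1].copy();C=cam("wrist",s)
cv2.imwrite("pics/w5.png",cv2.resize(im[130:280,220:420],None,fx=4,fy=4,interpolation=cv2.INTER_CUBIC))
print(s["ee_pos"],s["ee_rot"])
E
```

```text
time_s: 9.0
ee_pos: [0.5988, -0.0376, 0.0689]
ee_rot: [0.0, 0.997, 0.083, -0.0]
wrist_force: [-0.3, -0.4, 0.3]
gripper_width: 0.428
[ 0.59882458 -0.03763901  0.06885543] [ 4.74245577e-05  9.96565395e-01  8.28084257e-02 -4.20040014e-04]
```

View pics/w5.png

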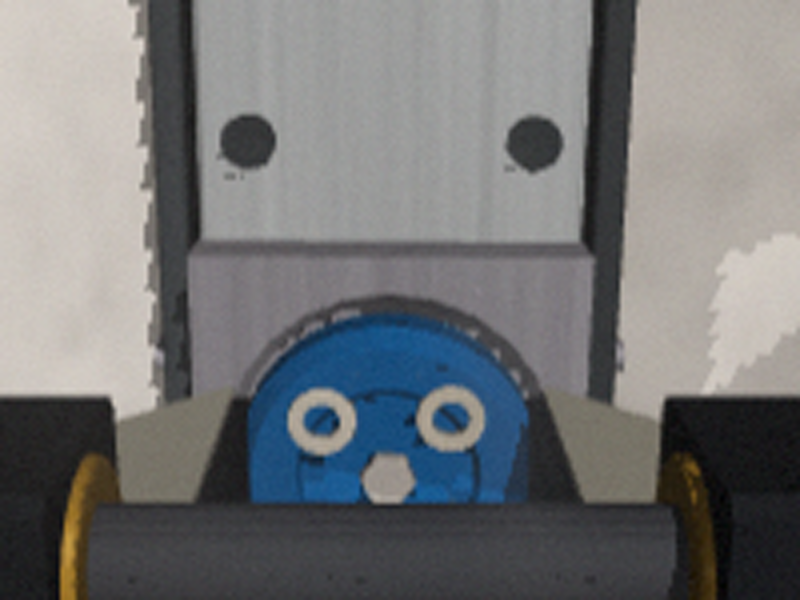

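Run:
```python
from h import *
s=arm.sense();C=cam("wrist",s);A=R.from_quat(s["ee_rot"],scalar_first=True)
f=lambda u,v:(u/4+220,v/4+130)
T=lambda u,v,z:A.inv().apply(ray(C,*f(u,v),z)-s["ee_pos"])[:2].round(4)
top=s["ee_pos"][2]-.0216
print("nestrim",T(392,296,.0465),T(245,385,.0465),T(537,385,.0465),"block",T(187,244,.0465),T(596,243,.0465))
print("disc",T(388,480,top+.012),"apex low",T(388,313,top))
```

```text
nestrim [ 0.0008 -0.0219] [-0.0208 -0.0082] [ 0.0222 -0.0083] block [-0.0285 -0.0296] [ 0.0299 -0.0298]
disc [0.0002 0.0011] apex low [ 0.0002 -0.0196]
```

```bash
python3 -m pendant '{"claw":[220,220,220,220,220],"linear":[[0.0005,-0.0005,0.001],[0,0,0.0015],[0,0,0.0015],[0,0,0],[0,0,0]],"rotation":[[0,0.0005,0],[0,0,0],[0,0,0],[0,0,0],[0,0,0]]}'
```

```text
time_s: 9.55
ee_pos: [0.5991, -0.0371, 0.0647]
ee_rot: [0.0, 0.997, 0.083, -0.0]
wrist_force: [-0.1, -0.5, -0.0]
gripper_width: 0.426
```

```bash
python3 -m pendant '{"claw":[150,130,110,90,85,85],"linear":[[0,0,0],[0,0,0],[0,0,0],[0,0,0],[0,0,0],[0,0,0]],"rotation":[[0,0,0],[0,0,0],[0,0,0],[0,0,0],[0,0,0],[0,0,0]]}' && python3 -m pendant '{"claw":[85,85,85,85,85,85,85],"linear":[[0,0,-0.015],[0,0,-0.02],[0,0,-0.02],[0,0,-0.02],[0,0,-0.01],[0,0,0],[0,0,0]],"rotation":[[0,0,0],[0,0,0],[0,0,0],[0,0,0],[0,0,0],[0,0,0],[0,0,0]]}'
python3 - <<'E'
from h import *
s=arm.sense();im=arm.camera("wrist")[:,:,::-1].copy();C=cam("wrist",s)
cv2.imwrite("pics/w6.png",cv2.resize(im[0:290,200:440],None,fx=2,fy=2,interpolation=cv2.INTER_CUBIC))
print(s["ee_pos"],s["ee_rot"])
E
```

```text
time_s: 10.15
ee_pos: [0.5991, -0.037, 0.0648]
ee_rot: [0.0, 0.997, 0.083, -0.0]
wrist_force: [-0.8, 0.5, 0.5]
gripper_width: 0.663
time_s: 10.85
ee_pos: [0.599, -0.0372, 0.1496]
ee_rot: [0.0, 0.997, 0.083, -0.0]
wrist_force: [-0.5, -0.5, -0.9]
gripper_width: 0.667
[ 0.59895241 -0.03720147  0.14956077] [ 1.33134671e-04  9.96564945e-01  8.28141096e-02 -3.41744914e-04]
```

View pics/w6.png

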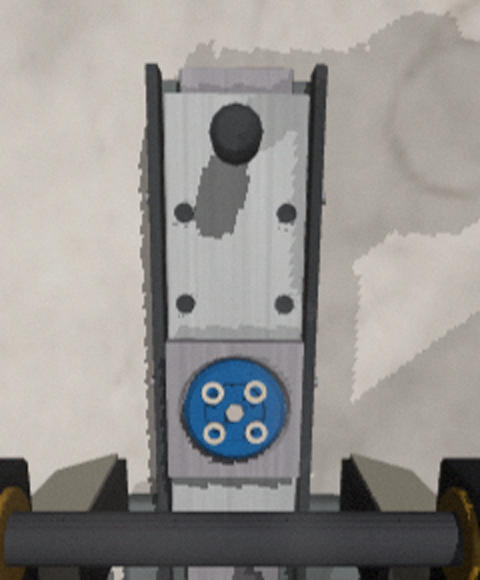

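The disc sits flat and concentric in the nest (crop (234,410)), bushes up. The knob top is at crop (236,129). Next, the knob.

Run:
```python
from h import *
s=arm.sense();C=cam("wrist",s);A=R.from_quat(s["ee_rot"],scalar_first=True)
k=ray(C,318,64.5,.0695);n=ray(C,317,206,.0545);T=lambda X:A.inv().apply(X-s["ee_pos"])
print(k,n,T(k),T(n),np.linalg.norm((k-n)[:2]),"yaw",np.arctan2(-(k-n)[0],(k-n)[1]))
E=W
print("fit knob",W(0,PS+.108,0)); plan([k[0],k[1],.15],PW,4)
```

```text
[0.5819395 0.0672878 0.0695   ] [ 0.59891154 -0.03757835  0.0545    ] [ 0.00091177 -0.10584441  0.07953845] [0.00035859 0.00038431 0.09454221] 0.10623068315322544 yaw 0.16045348710189536
fit knob [0.57846591 0.06418487 0.        ]
d [ 0.00019 -0.02646 -0.00024] w [1.0e-05 4.2e-04 1.5e-04] N 4
```

```bash
python3 -m pendant '{"claw":[85,85,85,85,85,85,85,85,85,85],"linear":[[0,-0.02,0],[0.0005,-0.03,0],[0,-0.03,0],[0,-0.027,0],[0,0,0],[0,0,0.02],[0,0,0.03],[0,0,0.025],[0,0,0.012],[0,0,0]],"rotation":[[0,0,0],[0,0,0],[0,0,0],[0,0,0],[0,0,0],[0,0,0],[0,0,0],[0,0,0],[0,0,0],[0,0,0]]}' && python3 -m pendant '{"claw":[100,120,140,160,180,200,220,240,240,240],"linear":[[0,0,0],[0,0,0],[0,0,0],[0,0,0],[0,0,0],[0,0,0],[0,0,0],[0,0,0],[0,0,0],[0,0,0]],"rotation":[[0,0,0],[0,0,0],[0,0,0],[0,0,0],[0,0,0],[0,0,0],[0,0,0],[0,0,0],[0,0,0],[0,0,0]]}'
```

```text
time_s: 11.9
ee_pos: [0.5806, 0.0678, 0.0607]
ee_rot: [0.0, 0.997, 0.083, -0.002]
wrist_force: [-1.5, -0.7, -0.3]
gripper_width: 0.666
time_s: 12.9
ee_pos: [0.5821, 0.0686, 0.0629]
ee_rot: [0.0, 0.997, 0.083, -0.0]
wrist_force: [-0.2, -0.4, 2.4]
gripper_width: 0.192
```

```bash
python3 -m pendant '{"claw":[240,240,240,240,240,240,240,240,240,240],"linear":[[0,0.003,0],[0,0.006,0],[0,0.01,0],[0,0.014,0],[0,0.014,0],[0,0.014,0],[0,0.014,0],[0,0.014,0],[0,0.012,0],[0,0.006,0]],"rotation":[[0,0,0],[0,0,0],[0,0,0],[0,0,0],[0,0,0],[0,0,0],[0,0,0],[0,0,0],[0,0,0],[0,0,0]]}' && python3 -m pendant '{"claw":[240,240,240,240,240],"linear":[[0,0.003,0],[0,0.003,0],[0,0.002,0],[0,0,0],[0,0,0]],"rotation":[[0,0,0],[0,0,0],[0,0,0],[0,0,0],[0,0,0]]}'
```

```text
time_s: 13.9
ee_pos: [0.5996, -0.0405, 0.0628]
ee_rot: [0.001, 0.997, 0.081, -0.001]
wrist_force: [-2.9, 0.9, 6.1]
gripper_width: 0.189
time_s: 14.4
ee_pos: [0.6007, -0.0475, 0.0629]
ee_rot: [0.001, 0.997, 0.082, -0.001]
wrist_force: [-2.6, -0.4, 6.5]
gripper_width: 0.196
```

```bash
python3 -m pendant '{"claw":[240,240,240,240],"linear":[[0,0.002,0],[0,0.002,0],[0,0,0],[0,0,0]],"rotation":[[0,0,0],[0,0,0],[0,0,0],[0,0,0]]}' ; python3 -m pendant '{"claw":[240,240,240,240],"linear":[[0,0.002,0],[0,0.002,0],[0,0,0],[0,0,0]],"rotation":[[0,0,0],[0,0,0],[0,0,0],[0,0,0]]}'
```

```text
time_s: 14.8
ee_pos: [0.6013, -0.0513, 0.0628]
ee_rot: [0.001, 0.997, 0.082, -0.001]
wrist_force: [-2.7, -1.2, 5.8]
gripper_width: 0.194
time_s: 15.2
ee_pos: [0.6014, -0.0515, 0.0629]
ee_rot: [-0.001, 0.997, 0.083, -0.001]
wrist_force: [-5.2, 9.0, 7.1]
gripper_width: 0.193
```

The shuttle stopped after 121.6 mm with about 10 N of reaction, so it is home. That puts the press origin near (0.6185,-0.158) with yaw about 0.16. Now I'll release the knob and go up.

```bash
python3 -m pendant '{"claw":[240,200,160,120,100,85,85],"linear":[[0,-0.002,0],[0,0,0],[0,0,0],[0,0,0],[0,0,0],[0,0,0],[0,0,0]],"rotation":[[0,0,0],[0,0,0],[0,0,0],[0,0,0],[0,0,0],[0,0,0],[0,0,0]]}' && python3 -m pendant '{"claw":[85,85,85,85,85,85,85,85,85,85],"linear":[[0,0,-0.02],[0,0,-0.04],[0,0,-0.04],[0,0,-0.04],[0,0,-0.04],[0,0,-0.04],[0,0,-0.04],[0,0,-0.04],[0,0,-0.04],[0,0,0]],"rotation":[[0,0,0],[0,0,0],[0,0,0],[0,0,0],[0,0,0],[0,0,0],[0,0,0],[0,0,0],[0,0,0],[0,0,0]]}'
python3 - <<'E'
from h import *
s=arm.sense();print(s["joint_positions"].round(3))
p=np.array([.5213,-.2346,.41])
A=R.from_quat(s["ee_rot"],scalar_first=True);x=A.as_matrix()[:,0];y0=np.arctan2(x[1],x[0])
import h
# force +90 turn: two steps
N=16;w=np.array([0,0,-(0.16+np.pi/2-y0)/N]);S=sum((R.from_rotvec(w*k).as_matrix() for k in range(N)),np.zeros((3,3)))
print(np.linalg.solve(S,A.inv().apply(p-s["ee_pos"])),w,s["ee_rot"])
im=arm.camera("top")[:,:,::-1];cv2.imwrite("pics/t2.png",cv2.resize(im[110:250,285:455],None,fx=4,fy=4,interpolation=cv2.INTER_CUBIC))
E
```

```text
time_s: 15.9
ee_pos: [0.602, -0.0509, 0.0627]
ee_rot: [0.0, 0.997, 0.083, -0.0]
wrist_force: [-0.6, -0.1, -0.0]
gripper_width: 0.602
time_s: 16.9
ee_pos: [0.6038, -0.0499, 0.4088]
ee_rot: [0.0, 0.997, 0.083, 0.004]
wrist_force: [0.3, 0.3, 0.3]
gripper_width: 0.668
[ 0.402  0.385 -0.618  1.307  0.221  1.508 -0.027]
[-0.01358449  0.00348912 -0.00012077] [ 0.          0.         -0.09779208] [3.89733810e-04 9.96543480e-01 8.29621869e-02 4.26798356e-03]
```

```bash
python3 -m pendant '{"claw":[85,85,85,85,85,85,85,85],"linear":[[-0.0136,0.0035,0],[-0.0136,0.0035,0],[-0.0136,0.0035,0],[-0.0136,0.0035,0],[-0.0136,0.0035,0],[-0.0136,0.0035,0],[-0.0136,0.0035,0],[-0.0136,0.0035,0]],"rotation":[[0,0,-0.0978],[0,0,-0.0978],[0,0,-0.0978],[0,0,-0.0978],[0,0,-0.0978],[0,0,-0.0978],[0,0,-0.0978],[0,0,-0.0978]]}' && python3 -m pendant '{"claw":[85,85,85,85,85,85,85,85,85,85],"linear":[[-0.0136,0.0035,0],[-0.0136,0.0035,0],[-0.0136,0.0035,0],[-0.0136,0.0035,0],[-0.0136,0.0035,0],[-0.0136,0.0035,0],[-0.0136,0.0035,0],[-0.0136,0.0035,0],[0,0,0],[0,0,0]],"rotation":[[0,0,-0.0978],[0,0,-0.0978],[0,0,-0.0978],[0,0,-0.0978],[0,0,-0.0978],[0,0,-0.0978],[0,0,-0.0978],[0,0,-0.0978],[0,0,0],[0,0,0]]}'
python3 - <<'E'
from h import *
s=arm.sense();im=arm.camera("wrist")[:,:,::-1].copy();C=cam("wrist",s)
cv2.imwrite("pics/w7.png",im)
print(s["ee_pos"],s["joint_positions"].round(3),proj(C,[.5213,-.2346,.293]))
plan([.5213,-.2346,.296],.16+np.pi/2,4)
E
```

```text
time_s: 17.75
ee_pos: [0.5218, -0.1266, 0.4016]
ee_rot: [-0.001, 0.889, 0.459, -0.001]
wrist_force: [-0.3, -0.3, -0.0]
gripper_width: 0.664
time_s: 18.75
ee_pos: [0.5193, -0.2352, 0.4018]
ee_rot: [-0.001, 0.649, 0.76, -0.0]
wrist_force: [0.1, -0.3, 0.4]
gripper_width: 0.668
[ 0.51928368 -0.23524652  0.40184003] [ 0.927  0.383 -0.871  1.389  0.289  1.504  1.801] [317.23232775 204.02157116]
d [-6.000e-05  5.000e-04  2.657e-02] w [-0.00029 -0.00024 -0.00046] N 4
```

View pics/w7.png

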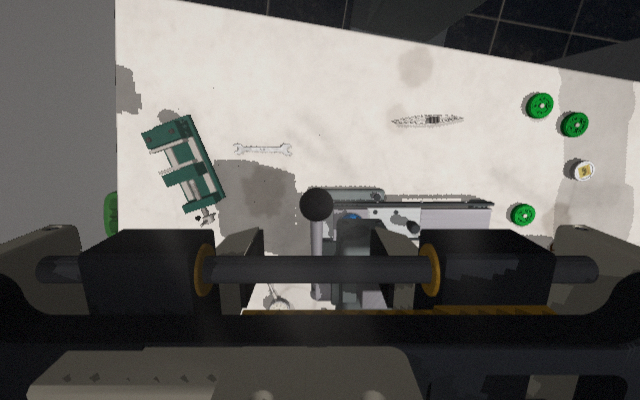

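The ball is at (316.5,205), within 1 px of the prediction. I'll descend and pinch it.

```bash
python3 -m pendant '{"claw":[85,85,85,85,85,85,85],"linear":[[0,0.0005,0.02],[0,0.0005,0.03],[0,0.0005,0.03],[0,0.0005,0.02],[0,0,0.01],[0,0,0],[0,0,0]],"rotation":[[0,0,0],[0,0,0],[0,0,0],[0,0,0],[0,0,0],[0,0,0],[0,0,0]]}' && python3 -m pendant '{"claw":[100,120,140,160,180,200,220,220,220],"linear":[[0,0,0],[0,0,0],[0,0,0],[0,0,0],[0,0,0],[0,0,0],[0,0,0],[0,0,0],[0,0,0]],"rotation":[[0,0,0],[0,0,0],[0,0,0],[0,0,0],[0,0,0],[0,0,0],[0,0,0],[0,0,0],[0,0,0]]}'
```

```text
time_s: 19.5
ee_pos: [0.522, -0.235, 0.2939]
ee_rot: [0.0, 0.648, 0.761, 0.0]
wrist_force: [0.1, -0.0, 0.9]
gripper_width: 0.666
time_s: 20.4
ee_pos: [0.5215, -0.2353, 0.2929]
ee_rot: [-0.0, 0.648, 0.761, -0.0]
wrist_force: [-1.2, 1.6, 2.2]
gripper_width: 0.307
```

```bash
python3 -m pendant '{"claw":[220,220,220,220,220,220,220,220,220,220],"linear":[[0,-0.0044,0.007],[0,-0.0041,0.0072],[0,-0.0038,0.0073],[0,-0.0035,0.0074],[0,-0.0032,0.0077],[0,-0.0027,0.0078],[0,-0.0022,0.008],[0,-0.0016,0.008],[0,0,0],[0,0,0]],"rotation":[[0,0,0],[0,0,0],[0,0,0],[0,0,0],[0,0,0],[0,0,0],[0,0,0],[0,0,0],[0,0,0],[0,0,0]]}'
python3 - <<'E'
from h import *
s=arm.sense();print(s["ee_pos"],s["wrist_force"])
h=np.array([.6185,-.1582,.2])+[*(np.array([[np.cos(.16),-np.sin(.16)],[np.sin(.16),np.cos(.16)]])@[.028,-.06]),0]
d=s["ee_pos"]+[0,0,.002]-h;r=np.hypot(d[0],d[1]);print("q",.6-np.arctan2(d[2],r),"len",np.hypot(r,d[2]))
E
```

```text
time_s: 21.4
ee_pos: [0.4961, -0.2394, 0.2323]
ee_rot: [-0.001, 0.648, 0.761, -0.0]
wrist_force: [-1.8, 2.2, 3.5]
gripper_width: 0.307
[ 0.49612774 -0.23936963  0.23226993] [-1.77839863  2.20244226  3.45582504]
q 0.39120801966256114 len 0.16533298348770328
```

Tracking is good (q≈0.39, lever length 165 mm). I'll continue to about 0.8.

```bash
cat >> h.py <<'E'
def lever():
    s=arm.sense();c,n=np.cos(.16),np.sin(.16)
    h=np.array([.6185+c*.028+n*.06,-.1582+n*.028-c*.06,.2]);d=s["ee_pos"]+[0,0,.002]-h;r=np.hypot(d[0],d[1])
    print("q",.6-np.arctan2(d[2],r),"len",np.hypot(r,d[2]),s["wrist_force"],s["gripper_width"])
E
python3 -m pendant '{"claw":[220,220,220,220,220,220,220,220,220,220],"linear":[[0,-0.0014,0.0081],[0,-0.001,0.0082],[0,-0.0006,0.0082],[0,-0.0002,0.0082],[0,0.0002,0.0082],[0,0.0006,0.0082],[0,0.001,0.0082],[0,0.0014,0.0081],[0,0,0],[0,0,0]],"rotation":[[0,0,0],[0,0,0],[0,0,0],[0,0,0],[0,0,0],[0,0,0],[0,0,0],[0,0,0],[0,0,0],[0,0,0]]}'
python3 -c "
from h import *
lever()"
```

```text
time_s: 22.4
ee_pos: [0.4963, -0.2394, 0.1668]
ee_rot: [-0.0, 0.648, 0.761, -0.0]
wrist_force: [-3.3, 4.0, 5.3]
gripper_width: 0.311
q 0.7905990401055104 len 0.1646006916497115 [-3.32182708  4.0225575   5.25687769] 0.3108351621424474
```

```bash
python3 -m pendant '{"claw":[220,220,220,220,220,220],"linear":[[0,0.0014,0.0065],[0,0.0016,0.0065],[0,0.0018,0.0065],[0,0.0002,0.0006],[0,0,0],[0,0,0]],"rotation":[[0,0,0],[0,0,0],[0,0,0],[0,0,0],[0,0,0],[0,0,0]]}'
python3 - <<'E'
from h import *
lever()
im=arm.camera("scene")[:,:,::-1];cv2.imwrite("pics/s2.png",cv2.resize(im[90:250,270:430],None,fx=3.7,fy=3.7,interpolation=cv2.INTER_CUBIC))
E
```

```text
time_s: 23.0
ee_pos: [0.5013, -0.2386, 0.1472]
ee_rot: [-0.0, 0.648, 0.761, -0.0]
wrist_force: [-2.8, 4.4, 6.4]
gripper_width: 0.307
q 0.9139674521377916 len 0.16454371087767683 [-2.79172189  4.44029461  6.37910793] 0.307485112612106
```

View pics/s2.png

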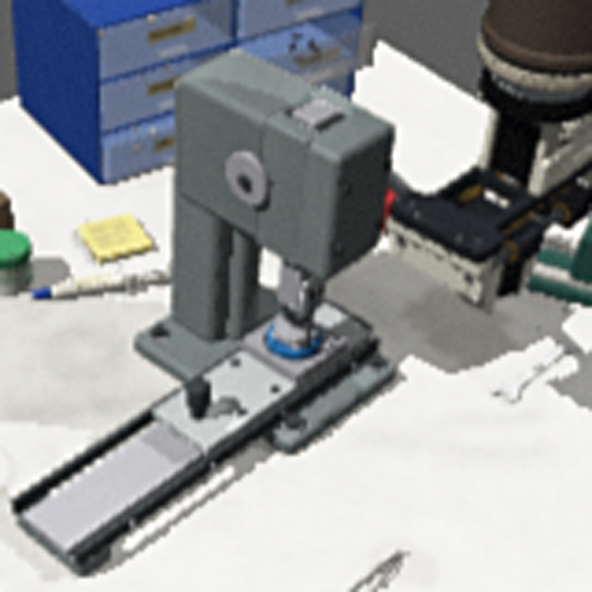

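The scene view shows the foot on the blue disc, the shuttle home, and the ram top almost flush with the head, as expected at q≈0.91. I'll use the last picture to check the ball in the fingers, and hold for a moment.

```bash
python3 -m pendant '{"claw":[220,220,220,220,220,220,220,220,220,220],"linear":[[0,0,0],[0,0,0],[0,0,0],[0,0,0],[0,0,0],[0,0,0],[0,0,0],[0,0,0],[0,0,0],[0,0,0]],"rotation":[[0,0,0],[0,0,0],[0,0,0],[0,0,0],[0,0,0],[0,0,0],[0,0,0],[0,0,0],[0,0,0],[0,0,0]]}'
python3 - <<'E'
from h import *
lever();s=arm.sense();im=arm.camera("wrist")[:,:,::-1];C=cam("wrist",s);A=R.from_quat(s["ee_rot"],scalar_first=True)
print(proj(C,s["ee_pos"]+A.apply([0,0,-.002])))
cv2.imwrite("pics/w8.png",im)
E
```

```text
time_s: 24.05
ee_pos: [0.5013, -0.2386, 0.1473]
ee_rot: [-0.0, 0.648, 0.761, -0.0]
wrist_force: [-3.8, 4.1, 6.0]
gripper_width: 0.308
q 0.9135482595453889 len 0.16452485156008695 [-3.84376554  4.0969567   6.01116665] 0.307948766690961
[317.40436174 258.51204675]
```

View pics/w8.png

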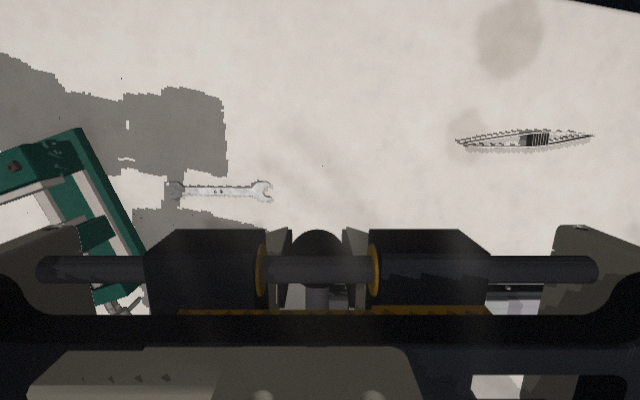

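The ball sits centred between the pads. Its far edge is at row 229, against about 228 expected for a well-centred grip. The lever holds steady, so I'm handing in.

```bash
python3 -c "
from h import *
lever();print(arm.job_done())"
```

```text
q 0.9134145883293725 len 0.16451665633320978 [-3.76070303  3.49768701  5.86587139] 0.3082170064126072
the job is handed in; nothing more can be done
None
```

I put the blue disc in the nest, bushes up, slid the shuttle home, and pulled the lever down. The arm was still holding the ball there at hand-in, after about 24 s.

**Last checks**
- **Disc:** after letting go, the wrist picture showed it lying flat and centred in the nest.
- **Shuttle:** it stopped after 121.6 mm of travel with about 10 N of reaction, which I took as the home stop.
- **Lever:** its angle, worked out from the tool position, was 0.913 rad against a target of 0.92. It stayed there over the last second, with the ball centred between the fingers.
- **Foot:** the scene picture showed it resting on the disc.

**Not confirmed, or disagreed**
- **Load pointer:** it was too small to read in the pictures, so the load is inferred from the lever angle, not read off the scale.
- **Force on the ball:** the vertical force read about 6 N, against some 7 N expected. There was also 3–4 N of sideways force.
- **Position estimates:** the first fit from the top camera was 2–4 mm off from the wrist camera and from where the shuttle stopped. I corrected for this before placing the disc and again before gripping the ball.
- **Other items:** the tweezers showed in the last pictures and I saw nothing disturbed. I did not re-measure the tin, the bottle or the tweezers.

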